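# Turn the carving one hole towards the lantern

### The arm

A 7-joint arm with a two-finger parallel gripper is mounted at the origin on the work surface. World frame = base frame: x ahead of the robot, y to its left, z up, the work surface at z = 0. Lengths are in m, angles in rad, forces in N, time in s.
With the tool pointing down it reaches from about 0.4 to 0.85 m from the base axis. Payload 10.4 kg.
Tool frame: the origin (TCP) lies between the finger pads; the fingertips stand tip_extent ahead of it and the grasp point (between the pads) lies 2 mm behind it (tip_extent is the distance from the TCP to the fingertips, in m); z points along the fingers, y is the direction in which the jaws open and shut (so a half turn about z gives the same grasp; the last joint's range is limited). The gripper opens to 87 mm and grips with 3 to 60 N. Pads are 19 mm wide; open, the fingers measure 117 mm over their backs; the gripper's body (75 mm by 190 mm) begins 51 mm behind the grasp point.
Start: joints at [-1.127, 0.332, -0.065, 1.46, 0.022, 1.35, -0.088], TCP at [0.281, 0.558, 0.24] pointing down, gripper open.
Joint ranges: [-2.6, 2.6], [-0.5, 2.12], [-1.47, 1.34], [0.16, 2.42], [-1.27, 4.41], [0.06, 2.06], [-2.6, 2.6]. Speed limits (rad/s): [2.22, 2.22, 2.79, 2.79, 3.14, 3.14, 3.14].

### API

Orientations are given as a unit quaternion [x, y, z, w].
In Python, from bench import read_state, camera, camera_params, close_job, tip_extent gives the robot as it stands. The module is installed in compiled form; this text tells all that it offers.
- The arm moves only by the tool send_rows, never from a script. Its argument "steps" is a list of rows, each a list of 7 numbers: the turn, a rotation vector about the tool's x, y, z in degrees, then the shift along the tool's x, y, z in m, then the gripper's target within -1 to 1 (shut at 1, half-way at 0, fully open at -1). In form: [[ax, ay, az, x, y, z, jaw], ...]. A call has exactly 10 rows; each row shifts and turns the pose as measured when the row begins, along the tool's axes as they then stand; what a row does not reach is not made up. A row lasts 1/10 s, in which the tool goes at most 50 mm and 8.59 degrees, less where a joint would pass 70% of its speed; a pose out of reach is approached as far as the arm can. A call with a gripper value outside its range is refused whole. The fingers move at their own pace and stop on an object; "force" is the grip in N (left out, the last holds). Time passes only in rows, so rows that do not move let the fingers close, or fill a call up. It gives the time, the measured TCP pose, the force and the opening at its end, in the units of the state.
- read_state(): the state, without advancing time (a new reading comes with each control period).
- camera(name): name is "scene" or "side" or "wrist"; returns (picture, depth): 384x512x3 uint8, blue, green, red; 384x512 float32, m along the optical axis (not along the pixel's ray), 0 where there is no reading.
- camera_params(name): a dict with "camera_matrix" (3x3 intrinsics, pixels), "dist" ([k1, k2, p1, p2, k3] as OpenCV has them; the pictures are not rectified), "world_from_camera" (4x4, takes a point from camera to world coordinates). Camera axes: x right, y down, z forward; pixel columns grow to the right and rows downward; lengths in m; the calibration is good to about 2 mm. A picture is of the moment at which its call begins: read the wrist's pose just before it. camera_params takes no time and is no camera call; for the wrist camera it gives the pose at the moment of the call.
- close_job(): hands the job in, once; it reports no verdict.
The state is a dict: "time": time; "joint_positions": joint angles; "joint_vel": joint speeds; "joint_torque": joint torques, N m; "ee_pos": TCP position; "eef_rot": TCP orientation; "ft_force": force on the tool from outside, world axes, zero at the start; "torque": the same for the moment, N m; "width": finger opening in m.
Only numpy, scipy, OpenCV 4.12 (cv2) and the standard library are available. Lean on these libraries where they do the work, as an engineer would, in place of code of your own. Each camera call takes 0.05 s, during which the arm holds its last target.

### The job

The little wooden owl stands on an indexing arm that is locked by a spring pin. Hook a fingertip under the pin's pull ring (do not pinch the ring) and lift the pin, swing the arm one hole towards the side of the stand where the work lantern is, and let the pin drop fully home in that hole. Do not touch the owl or the lantern, leave the things lying about where they are, and finish clear of everything.

Things in the scene. Friction and masses are not known exactly. Their poses are not given: they have to be found in the camera images.
- stand: Fixed stand: plywood board 300 x 290 x 20 mm with a steel index plate, top 34 mm above the bench. Origin at bench height on the pivot axis; its -x axis points from the pivot to the middle hole (to the robot's right), its +y axis towards the robot. Five holes, 13 mm wide, 14 mm deep, 190 mm from the pivot, 15 degrees (0.262 rad, 50 mm) apart. The pin starts in the middle one.
- pivot (a point): Point on the vertical pivot axis of the swing arm, 36 mm above the bench. The arm is a bar 30 mm wide, top 49 mm above the bench; at its end, 190 mm from the pivot, the pin housing, 33 mm across, top 63 mm above the bench.
- swing_arm (a joint): Angle of the steel swing arm in rad: 0 in the middle hole, the others at +0.262, -0.262, +0.524, -0.524. Positive: its ring end moves towards the stand's +y (towards the robot, clockwise from above). With the pin out of its hole it turns easily (under 1 N at the ring) and stays where it is left; with the pin in, it is locked with about 0.01 rad of play.
- index_pin (a joint): Lift in m of the 10 mm spring pin at the arm's end: 0 fully down in a hole; about 0.013 standing on the plate between holes; above 0.015 the arm swings free; hard stop at 0.026. The spring pushes it down with 3 N (down) to 6 N (top). Let down within 4 mm of a hole's middle it drops in by itself. It slides vertically only and is carried along by the arm.
- ring_center (a point): Centre of the round steel pull ring on the pin's top: inside 48 mm, bar 9 mm thick; 102 mm above the bench (pin down), 167 mm from the pivot axis. The ring leans back 45 degrees, lower edge on the pin, upper edge towards the pivot: a finger pointing to the pivot and 45 degrees down passes square through it, with 35 mm of free room beyond. It moves with pin and arm.
- ring_inside: Inner half of the ring's bar, where a hooking finger bears. Origin on the pin's axis at bench height.
- ring_outside: Outer half of the ring's bar (outside diameter 66 mm). Origin on the pin's axis at bench height. Touching inside and outside at the same time counts as pinching.
- carving: Wooden owl, 92 mm across and 120 mm tall, on the arm's turntable over the pivot, from 49 to 169 mm above the bench; it turns with the arm. Origin at the centre of its underside.
- lamp: Round LED work lantern, fixed: dark foot 90 mm across, white domed lens 78 mm across with thin bars, small dark cap, 98 mm tall. Stands clear of the board, either on the stand's +y side (at the robot's right hand) or on its -y side (far left). Origin at the centre of its underside.
- brush_tin: Loose open tin, 74 mm across, 70 mm tall, holding brushes up to 115 mm high; stands on the side opposite to the lantern. Origin at the centre of its underside.
- mallet: Loose wooden carver's mallet, 237 mm long, 72 mm thick, lying at the robot's left hand. Origin under its middle at bench height.
- gouge: Loose hand tool with a dark round handle, about 200 mm long, lying to the far right. Origin at bench height.

How it is judged:
On the way:
1. the pin is lifted clear of the middle hole (value of joint index_pin above 0.012 m and value of joint swing_arm between -0.08 and 0.08 rad), for 0.05 s.
At the end, for the whole second after the job is handed in: The arm stands still in the hole next to the middle one on the lantern's side (within 0.03 rad) and the pin is down in it (lifted less than 3 mm) (value of joint index_pin below 0.003 m and velocity of joint swing_arm between -0.05 and 0.05 rad/s and ((y of lamp in the frame of stand above 0 m and value of joint swing_arm between 0.232 and 0.292 rad) or (y of lamp in the frame of stand below 0 m and value of joint swing_arm between -0.292 and -0.232 rad))); the robot touches nothing.
It fails at once if the ring is pinched (touched inside and outside at once, over 1.5 N each) or squeezed from outside (over 12 N) ((contact force between the fingers and ring_inside above 1.5 N and contact force between the fingers and ring_outside above 1.5 N) or contact force between the fingers and ring_outside above 12 N).
It fails at once if the robot touches the owl (over 1 N) (contact force between any of the fingers, the arm and carving above 1 N).
It fails at once if the robot knocks the lantern (over 2 N) (contact force between any of the fingers, the arm and lamp above 2 N).
It fails at once if the tin, the mallet or the gouge is lifted or moved by more than 15 mm (distance of any of brush_tin, mallet, gouge from where it was at the start of the episode above 0.015 m).
It also fails if it takes over 51 s, if anything falls off the work surface, if the arm or the gripper's body presses on something with over 40 N, if the wrist force passes 120 N, or if a joint passes its speed limit or range.

## Working session

There is one attempt and no reset: what is moved stays moved. The work goes in short steps, Python scripts to look and compute and a tool call to move; the robot and the scene stay as the last step left them, time stands still between calls to the robot, and variables do not carry over. Pictures are saved under pics/ and viewed, and the job is handed in when it is done.

Besides the shell and the picture viewer there is one more tool, called after ">>>" as name([rows], argument=value, ...), one row to a line, values as JSON. send_rows: Moves the arm, as the interface text tells. Its arguments: {"type":"object","properties":{"steps":{"type":"array"},"force":{"type":"number"}},"required":["steps"]}

```bash
mkdir -p pics; ls; python3 - <<'E'
from bench import *
import cv2,numpy as np
print(read_state(),tip_extent)
for n in ["scene","side","wrist"]:
    p=camera_params(n);im,d=camera(n);cv2.imwrite(f"pics/{n}0.png",im);np.save(f"pics/{n}0.npy",d)
    print(n,p)
E
```

```text
pics
{'time': 0.0, 'joint_positions': array([-1.12658858,  0.33288228, -0.06470966,  1.46098463,  0.0215769 ,
        1.34989858, -0.08851883]), 'joint_vel': array([ 0.00024903, -0.00226419, -0.00060543,  0.00205121,  0.00035389,
       -0.00122905, -0.00095775]), 'joint_torque': array([ 9.77968048e-04, -6.23277497e+01,  2.49417935e-02, -3.89898348e+01,
       -6.13776804e-02,  3.97927570e-02,  1.28349393e-04]), 'ee_pos': array([0.28109442, 0.55779124, 0.23872676]), 'eef_rot': array([ 2.31286908e-01,  9.72885307e-01, -7.23950388e-04, -1.49269682e-04]), 'ft_force': array([ 0.81561909,  0.33544091, -0.36206613]), 'torque': array([ 0.03065668, -0.01143515,  0.01007089]), 'width': 0.08696190505516119} 0.017
scene {'camera_matrix': array([[362.48806356,   0.        , 256.18328411],
       [  0.        , 362.48806356, 184.75378359],
       [  0.        ,   0.        ,   1.        ]]), 'dist': array([-0.10249518,  0.        ,  0.        ,  0.        ,  0.        ]), 'world_from_camera': array([[ 0.7218379 ,  0.51049924, -0.46726927,  1.07242297],
       [ 0.69189777, -0.54705252,  0.4711804
[... 495 characters left out ...]
2884161, -0.50249828,  0.46506494, -0.48439905],
       [-0.00190953, -0.67774744, -0.7352923 ,  0.92851311],
       [ 0.        ,  0.        ,  0.        ,  1.        ]])}
wrist {'camera_matrix': array([[269.11463097,   0.        , 256.64751167],
       [  0.        , 269.11463097, 196.59901506],
       [  0.        ,   0.        ,   1.        ]]), 'dist': array([-0.05964122,  0.        ,  0.        ,  0.        ,  0.        ]), 'world_from_camera': array([[ 0.45004471,  0.86683662,  0.21460202,  0.22279384],
       [ 0.89300319, -0.43624949, -0.11059697,  0.58770033],
       [-0.00224948,  0.24141387, -0.97041964,  0.38326079],
       [ 0.        ,  0.        ,  0.        ,  1.        ]])}
```

View pics/scene0.png

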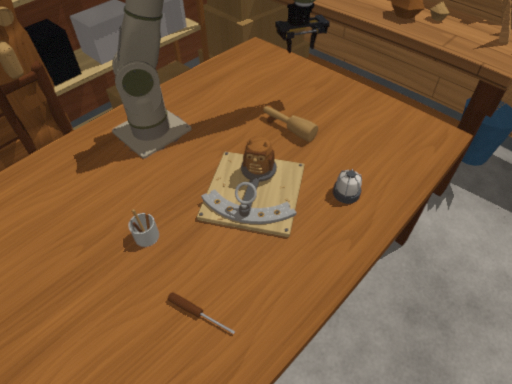

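View pics/side0.png

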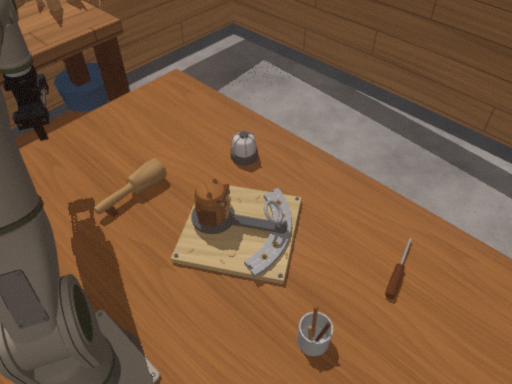

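The lantern is at scene (348,185) and side (244,148). That puts it on the far side of the stand, away from the robot, so the target should be -0.262. The tin is on the near right. I'll measure next.

```bash
python3 - <<'E'
import cv2
a=cv2.imread("pics/scene0.png")[130:245,190:310];cv2.imwrite("pics/sc_z.png",cv2.resize(a,None,fx=5,fy=5,interpolation=cv2.INTER_CUBIC))
a=cv2.imread("pics/side0.png")[165:285,170:310];cv2.imwrite("pics/si_z.png",cv2.resize(a,None,fx=5,fy=5,interpolation=cv2.INTER_CUBIC))
E
```

```text
(no output)
```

View pics/sc_z.png

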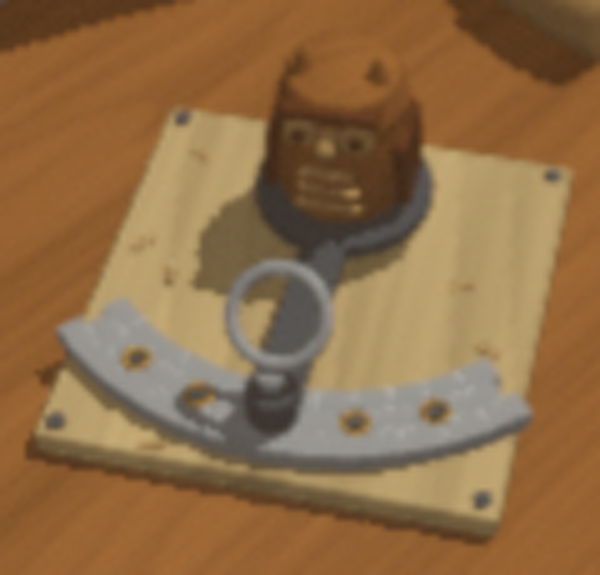

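View pics/si_z.png

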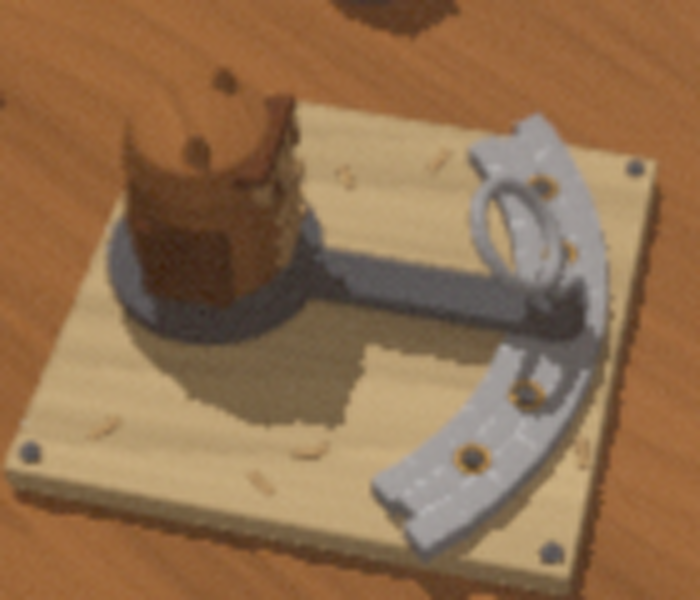

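```bash
cat > h.py <<'E'
import numpy as np,cv2
from bench import *
def ray(n,uv,p=None):
    p=p or camera_params(n);T=p["world_from_camera"]
    q=cv2.undistortPoints(np.array(uv,float).reshape(-1,1,2),p["camera_matrix"],p["dist"])[:,0]
    d=np.c_[q,np.ones(len(q))]@T[:3,:3].T
    return T[:3,3],d
def plane(n,uv,z,p=None):
    o,d=ray(n,uv,p); return o+d*((z-o[2])/d[:,2])[:,None]
def two(u1,u2,n1="scene",n2="side"):
    o1,d1=ray(n1,u1);o2,d2=ray(n2,u2);r=[]
    for a,b in zip(d1,d2):
        s=np.linalg.lstsq(np.c_[a,-b],o2-o1,rcond=None)[0];p,q=o1+s[0]*a,o2+s[1]*b
        r.append(np.r_[(p+q)/2,np.linalg.norm(p-q)])
    return np.array(r)
E
python3 - <<'E'
from h import *
np.set_printoptions(precision=4,suppress=True)
Z=lambda l,x,y:(np.array(l,float)+.5)/5-.5+[x,y]
hs=Z([(137,357),(200,393),(355,422),(436,411)],190,130)
hi=Z([(473,459),(526,395),(570,253),(542,188)],170,165)
a=plane("scene",hs,.034);b=plane("side",hi,.034)
print(a,b)
ang=np.radians([30,15,-15,-30])
# world = piv + R(phi)*(−190 cos, 190 sin) in stand frame
L=np.c_[-.19*np.cos(ang),.19*np.sin(ang)]
for P in (a,b,(a+b)/2):
    P=P[:,:2]
    H=(L-L.mean(0)).T@(P-P.mean(0));phi=np.arctan2(H[0,1]-H[1,0],H[0,0]+H[1,1])
    R=np.array([[np.cos(phi),-np.sin(phi)],[np.sin(phi),np.cos(phi)]])
    t=P.mean(0)-R@L.mean(0);print("piv",t,"phi",np.degrees(phi),"res",np.abs(P-(L@R.T+t)).max(0), "ring",t+R@[-.167,0])
print("ring",two(Z([(279,313)],190,130),Z([(516,235)],170,165)))
print(plane("scene",Z([(279,313)],190,130),.102),plane("side",Z([(516,235)],170,165),.102))
print("lamp",plane("scene",[[347,193]],0.01),plane("side",[[244,156]],0.01))
print("tin",plane("scene",[[144,223]],0.07),"mallet",plane("scene",[[265,108],[312,132]],0.03),"gouge",plane("scene",[[172,297],[232,333]],0.01))
s=Z([(181,117),(551,175),(482,498),(56,421)],190,130);print(plane("scene",s,.022))
E
```

```text
[[ 0.4813 -0.0789  0.034 ]
 [ 0.5308 -0.0714  0.034 ]
 [ 0.6154 -0.0225  0.034 ]
 [ 0.6456  0.0172  0.034 ]] [[ 0.4831 -0.081   0.034 ]
 [ 0.5318 -0.0742  0.034 ]
 [ 0.6209 -0.0279  0.034 ]
 [ 0.6466  0.0152  0.034 ]]
piv [0.4806 0.1114] phi 120.25411720718341 res [0.0002 0.0004] ring [ 0.5647 -0.0328]
piv [0.4839 0.1089] phi 119.86842887343761 res [0.003  0.0022] ring [ 0.5671 -0.0359]
piv [0.4823 0.1102] phi 120.06078233003181 res [0.0014 0.0012] ring [ 0.5659 -0.0343]
ring [[ 0.5649 -0.0341  0.1039  0.0021]]
[[ 0.5634 -0.0318  0.102 ]] [[ 0.5657 -0.0344  0.102 ]]
lamp [[0.7507 0.2452 0.01  ]] [[0.7392 0.2415 0.01  ]]
tin [[ 0.4117 -0.2964  0.07  ]] mallet [[0.2615 0.3786 0.03  ]
 [0.4915 0.3892 0.03  ]] gouge [[ 0.621  -0.3709  0.01  ]
 [ 0.8047 -0.3264  0.01  ]]
[[ 0.3321  0.0966  0.022 ]
 [ 0.5621  0.2311  0.022 ]
 [ 0.7027 -0.0055  0.022 ]
 [ 0.4743 -0.1416  0.022 ]]
```

Fitted positions:

| Thing | Position |
|---|---|
| Pivot | ≈ (0.482, 0.110) |
| Stand x heading | 120° |
| Ring centre | ≈ (0.565, -0.034, 0.103) |
| Lamp | ≈ (0.745, 0.243), so stand y < 0 and the target is -0.262 |

Closed, the two fingers measure about 30 x 19 mm, so they fit inside the ring together and can't touch its outside. First I'll rise, close the jaws and turn about tool z.

>>> send_rows([
  [0, 0, 0, 0, 0, -0.035, 1],
  [0, 0, 0, 0, 0, -0.035, 1],
  [0, 0, 0, 0, 0, -0.035, 1],
  [0, 0, 8, 0, 0, 0, 1],
  [0, 0, 8, 0, 0, 0, 1],
  [0, 0, 8, 0, 0, 0, 1],
  [0, 0, 8, 0, 0, 0, 1],
  [0, 0, 0, -0.04, 0, 0, 1],
  [0, 0, 0, -0.04, 0, 0, 1],
  [0, 0, 0, -0.04, 0, 0, 1],
], force=20)

```text
time: 1.15
ee_pos: [0.3374, 0.4547, 0.3432]
eef_rot: [0.497, 0.868, -0.005, -0.001]
ft_force: [0.7, 0.1, 0.6]
width: 0.0153
```

```bash
cat >> h.py <<'E'
from scipy.spatial.transform import Rotation as Ro
u=np.array([-.5,.866,0]);f=(u-[0,0,1])/2**.5;g=(u+[0,0,1])/2**.5;y=np.cross(f,g)
Rt=Ro.from_matrix(np.c_[g,y,f])
def rem(p,R=Rt):
    s=read_state();r=Ro.from_quat(s["eef_rot"])
    print("t",round(s["time"],2),"pos",s["ee_pos"].round(4),"q",s["joint_positions"].round(2),"F",s["ft_force"].round(1),"w",round(s["width"],4))
    print("shift tool",r.inv().apply(np.array(p)-s["ee_pos"]).round(4),"turn",(r.inv()*R).as_rotvec(degrees=True).round(1))
    print("axes\n",r.as_matrix().round(3))
E
python3 -c "
from h import *
rem([.62,-.1,.34])"
```

```text
t 1.15 pos [0.3374 0.4547 0.3432] q [-1.07  0.17  0.06  1.44 -0.01  1.54 -0.47] F [0.7 0.1 0.6] w 0.0153
shift tool [-0.6214 -0.0372  0.0055] turn [-0.7 45.2  0.2]
axes
 [[-0.506  0.862 -0.006]
 [ 0.862  0.506 -0.008]
 [-0.003 -0.009 -1.   ]]
```

>>> send_rows([
  [0, 0, 0, -0.045, -0.003, 0, 1],
  [0, 0, 0, -0.045, -0.003, 0, 1],
  [0, 0, 0, -0.045, -0.003, 0, 1],
  [0, 0, 0, -0.045, -0.003, 0, 1],
  [0, 0, 0, -0.045, -0.003, 0, 1],
  [0, 0, 0, -0.045, -0.003, 0, 1],
  [0, 0, 0, -0.045, -0.003, 0, 1],
  [0, 0, 0, -0.045, -0.003, 0, 1],
  [0, 0, 0, -0.045, -0.003, 0, 1],
  [0, 0, 0, -0.045, -0.003, 0, 1],
])

```text
time: 2.15
ee_pos: [0.5439, 0.034, 0.3436]
eef_rot: [0.496, 0.869, -0.005, -0.002]
ft_force: [0.8, 0.8, -1.0]
width: 0.0007
```

```bash
python3 -c "
from h import *
rem([.62,-.1,.34])"
```

```text
t 2.15 pos [0.5439 0.034  0.3436] q [-0.57  0.12  0.47  1.52 -0.05  1.53  0.43] F [ 0.8  0.8 -1. ] w 0.0007
shift tool [-0.1541 -0.0026  0.0039] turn [-0.8 45.1  0.3]
axes
 [[-0.509  0.861 -0.008]
 [ 0.861  0.509 -0.007]
 [-0.002 -0.01  -1.   ]]
```

>>> send_rows([
  [0, 0, 0, -0.04, 0, 0, 1],
  [0, 0, 0, -0.04, 0, 0, 1],
  [0, 0, 0, -0.04, 0, 0, 1],
  [0, 7.5, 0, -0.03, 0, 0, 1],
  [0, 7.5, 0, 0, 0, 0, 1],
  [0, 7.5, 0, 0, 0, 0, 1],
  [0, 7.5, 0, 0, 0, 0, 1],
  [0, 7.5, 0, 0, 0, 0, 1],
  [0, 7.5, 0, 0, 0, 0, 1],
  [0, 0, 0, 0, 0, 0, 1],
])

```text
time: 3.15
ee_pos: [0.6233, -0.0972, 0.3169]
eef_rot: [0.471, 0.825, 0.13, -0.284]
ft_force: [0.3, 1.5, -0.4]
width: 0.0002
```

```bash
python3 - <<'E'
from h import *
rem([.607,-.107,.188])
im,d=camera("wrist");cv2.imwrite("pics/w1.png",im)
im,d=camera("side");cv2.imwrite("pics/s1.png",im)
E
```

```text
t 3.15 pos [ 0.6233 -0.0972  0.3169] q [ 0.23  0.71  0.1   0.89 -0.48  2.04  0.75] F [ 0.3  1.5 -0.4] w 0.0002
shift tool [-0.0766 -0.0121  0.1046] turn [-3.3  8.7 -0.8]
axes
 [[-0.395  0.851 -0.346]
 [ 0.703  0.522  0.482]
 [ 0.591 -0.053 -0.805]]
```

View pics/w1.png

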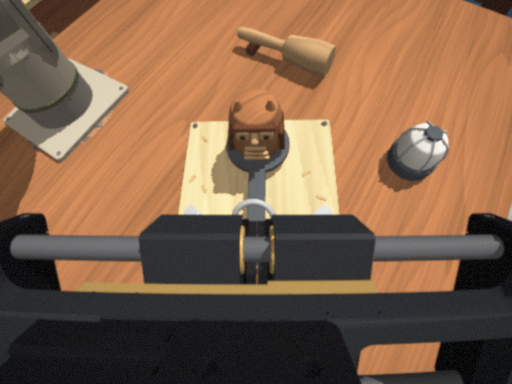

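View pics/s1.png

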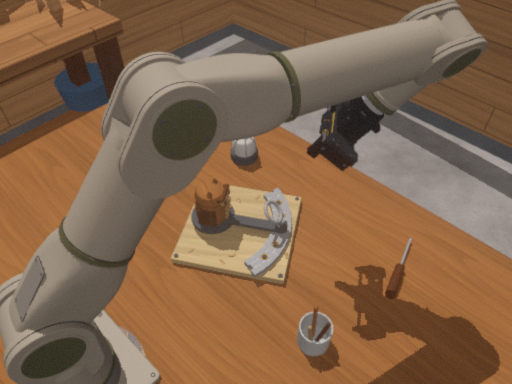

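The wrist sees the ring straight ahead, at about (252,205) just in front of the fingers. The side view shows the gripper up and to the right of the stand, clear. Joint 6 is at its limit (2.04 of 2.06), so I'll lower first and then finish the tilt.

>>> send_rows([
  [0, 0, 0, -0.0256, -0.004, 0.035, 1],
  [0, 0, 0, -0.0256, -0.004, 0.035, 1],
  [0, 0, 0, -0.0256, -0.004, 0.035, 1],
  [-1, 3, 0, 0, 0, 0, 1],
  [-1, 3, 0, 0, 0, 0, 1],
  [-1, 3, 0, 0, 0, 0, 1],
  [0, 0, 0, 0, 0, 0, 1],
  [0, 0, 0, 0, 0, 0, 1],
  [0, 0, 0, 0, 0, 0, 1],
  [0, 0, 0, 0, 0, 0, 1],
])

```text
time: 4.25
ee_pos: [0.6095, -0.1203, 0.1981]
eef_rot: [0.476, 0.801, 0.182, -0.313]
ft_force: [0.2, -0.6, 0.6]
width: 0.0005
```

```bash
python3 - <<'E'
from h import *
rem([.607,-.107,.188])
im,d=camera("wrist");cv2.imwrite("pics/w2.png",im)
im,d=camera("side");cv2.imwrite("pics/s2.png",im)
im,d=camera("scene");cv2.imwrite("pics/c2.png",im)
E
```

```text
t 4.25 pos [ 0.6095 -0.1203  0.1981] q [ 0.3   0.78  0.1   1.08 -0.53  1.88  0.88] F [ 0.2 -0.6  0.6] w 0.0005
shift tool [0.0027 0.0042 0.0161] turn [ 0.6  2.5 -1.2]
axes
 [[-0.35   0.877 -0.329]
 [ 0.649  0.48   0.59 ]
 [ 0.676 -0.007 -0.737]]
```

View pics/w2.png

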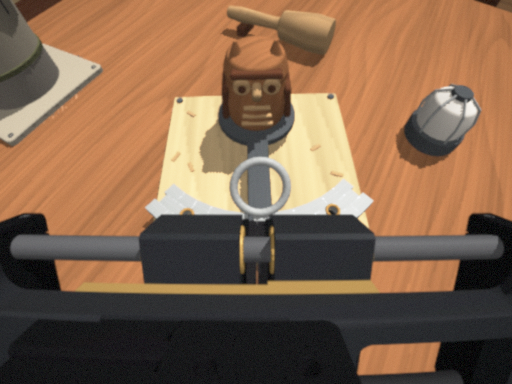

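View pics/s2.png

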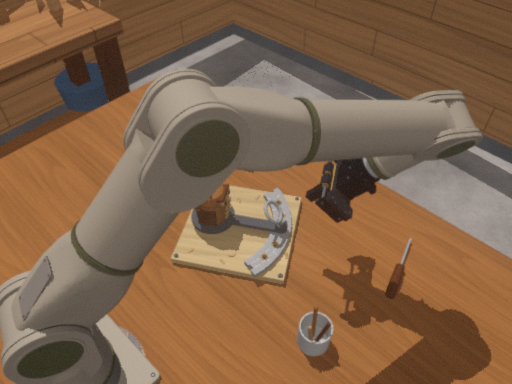

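View pics/c2.png

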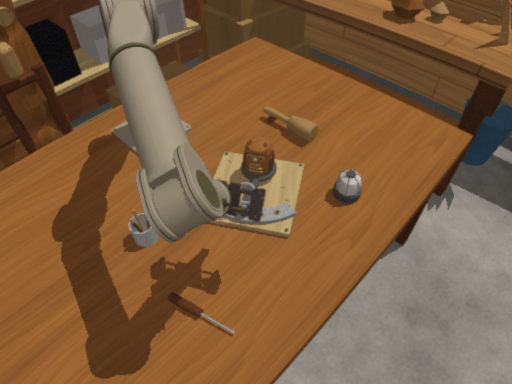

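The wrist camera now shows the whole ring, centred at about (261,186), with the fingers right below it. I'll refine the ring centre from the depth in this view.

```bash
python3 - <<'E'
from h import *
np.set_printoptions(precision=4,suppress=True)
p=camera_params("wrist");im,d=camera("wrist")
T=p["world_from_camera"]
vv,uu=np.mgrid[150:216,220:302];uu=uu.ravel();vv=vv.ravel();z=d[vv,uu]
q=cv2.undistortPoints(np.c_[uu,vv].astype(float).reshape(-1,1,2),p["camera_matrix"],p["dist"])[:,0]
W=(np.c_[q,np.ones(len(q))]*z[:,None])@T[:3,:3].T+T[:3,3]
m=(z>0)&(W[:,2]>.078)&(W[:,2]<.14)&(np.hypot(*(W[:,:2]-[.565,-.034]).T)<.05)
P=W[m];print(m.sum(),P.min(0),P.max(0),P[:,2].mean())
# fit: coordinates in (g,y) plane, circle; along f offset
A=P@np.c_[g,y,f]
c=np.linalg.lstsq(np.c_[2*A[:,:2],np.ones(len(A))],(A[:,:2]**2).sum(1),rcond=None)[0]
r=np.sqrt(c[2]+c[0]**2+c[1]**2);print("r",r,"f spread",np.percentile(A[:,2],[10,50,90]))
fm=np.median(A[:,2])+.003
C=np.c_[g,y,f]@[c[0],c[1],fm];print("centre",C)
M=np.zeros(d.shape,np.uint8);M[vv[m],uu[m]]=255
k=max(cv2.findContours(M,cv2.RETR_EXTERNAL,cv2.CHAIN_APPROX_NONE)[0],key=cv2.contourArea);e=cv2.fitEllipse(cv2.convexHull(k));print(e,plane("wrist",[e[0]],.102,p))
rem(C-.1*f)
E
```

```text
1382 [ 0.5352 -0.0616  0.0815] [ 0.5965 -0.0086  0.1267] 0.10513711579468678
r 0.028365150243758467 f spread [-0.2975 -0.2963 -0.2945]
centre [ 0.5653 -0.0343  0.1024]
((259.7608947753906, 186.22665405273438), (59.910789489746094, 61.63876724243164), 80.57230377197266) [[ 0.5652 -0.0339  0.102 ]]
t 4.45 pos [ 0.6093 -0.1202  0.1975] q [ 0.31  0.78  0.1   1.08 -0.53  1.88  0.88] F [-0.8  0.2 -0.1] w 0.0004
shift tool [0.0025 0.0045 0.0354] turn [ 0.6  2.4 -1.2]
axes
 [[-0.349  0.877 -0.33 ]
 [ 0.648  0.48   0.591]
 [ 0.677 -0.007 -0.736]]
```

>>> send_rows([
  [0.6, 2.4, -1.2, 0.0, 0.0, 0.0, 1],
  [0, 0, 0, 0.0025, 0.0045, 0, 1],
  [0, 0, 0, 0, 0, 0.02, 1],
  [0, 0, 0, 0, 0, 0.02, 1],
  [0, 0, 0, 0, 0, 0.02, 1],
  [0, 0, 0, 0, 0, 0.02, 1],
  [0, 0, 0, 0, 0, 0.01, 1],
  [0, 0, 0, 0, 0, 0, 1],
  [0, 0, 0, 0, 0, 0, 1],
  [0, 0, 0, 0, 0, 0, 1],
])

```text
time: 5.45
ee_pos: [0.5826, -0.0584, 0.1359]
eef_rot: [0.463, 0.801, 0.191, -0.327]
ft_force: [0.5, -0.1, -0.4]
width: 0.0004
```

```bash
python3 - <<'E'
from h import *
rem(np.array([.5653,-.0343,.1024]))
im,d=camera("wrist");cv2.imwrite("pics/w3.png",im)
im,d=camera("side");cv2.imwrite("pics/s3.png",cv2.resize(im[150:300,200:400],None,fx=4,fy=4))
E
```

```text
t 5.45 pos [ 0.5826 -0.0584  0.1359] q [ 0.26  0.74  0.06  1.28 -0.54  1.73  0.92] F [ 0.5 -0.1 -0.4] w 0.0004
shift tool [-0.0025 -0.0031  0.0446] turn [0.2 0.5 0.1]
axes
 [[-0.357  0.867 -0.347]
 [ 0.617  0.498  0.609]
 [ 0.701  0.003 -0.713]]
```

View pics/w3.png

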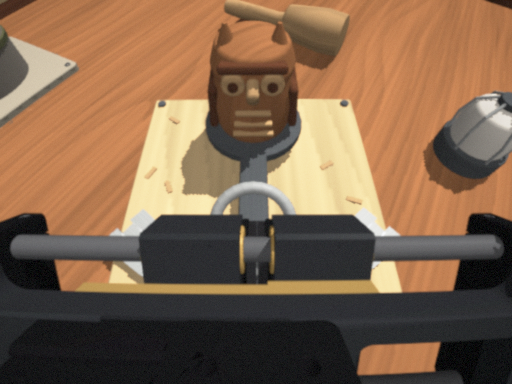

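View pics/s3.png

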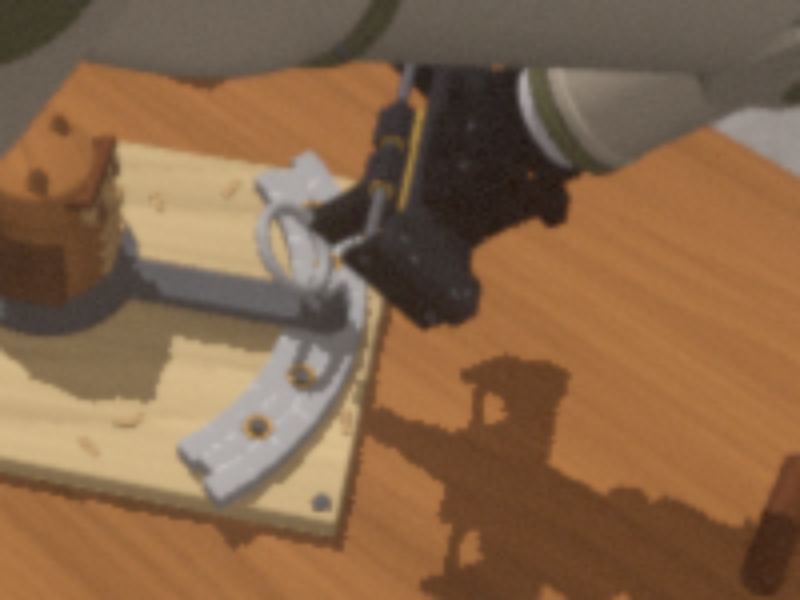

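The fingertips at side-crop (335,215) point into the ring at (295,250). I'll insert them, centred.

>>> send_rows([
  [0.2, 0.5, 0.1, -0.0025, -0.0031, 0, 1],
  [0, 0, 0, 0, 0, 0.008, 1],
  [0, 0, 0, 0, 0, 0.008, 1],
  [0, 0, 0, 0, 0, 0.008, 1],
  [0, 0, 0, 0, 0, 0.008, 1],
  [0, 0, 0, 0, 0, 0, 1],
  [0, 0, 0, 0, 0, 0, 1],
  [0, 0, 0, 0, 0, 0, 1],
  [0, 0, 0, 0, 0, 0, 1],
  [0, 0, 0, 0, 0, 0, 1],
])

```text
time: 6.55
ee_pos: [0.5687, -0.0413, 0.1095]
eef_rot: [0.463, 0.8, 0.192, -0.331]
ft_force: [0.4, -0.6, -0.1]
width: 0.0005
```

```bash
python3 - <<'E'
from h import *
rem(np.array([.5653,-.0343,.1024]))
im,d=camera("side");cv2.imwrite("pics/s4.png",cv2.resize(im[170:270,210:340],None,fx=6,fy=6))
im,d=camera("scene");cv2.imwrite("pics/c4.png",cv2.resize(im[150:250,190:320],None,fx=6,fy=6))
E
```

```text
t 6.55 pos [ 0.5687 -0.0413  0.1095] q [ 0.25  0.74  0.05  1.35 -0.54  1.67  0.94] F [ 0.4 -0.6 -0.1] w 0.0005
shift tool [0.0004 0.0006 0.0105] turn [ 0.1 -0.  -0.1]
axes
 [[-0.352  0.867 -0.353]
 [ 0.613  0.498  0.613]
 [ 0.707 -0.    -0.707]]
```

View pics/s4.png

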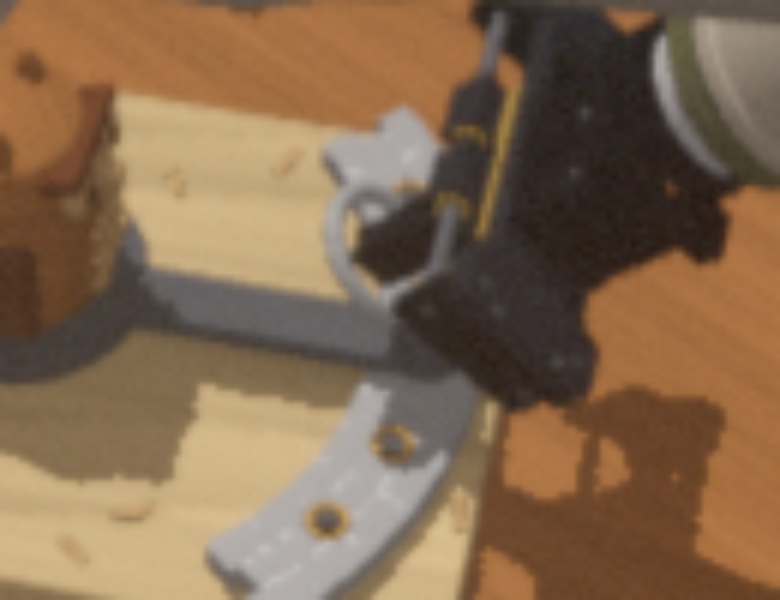

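View pics/c4.png

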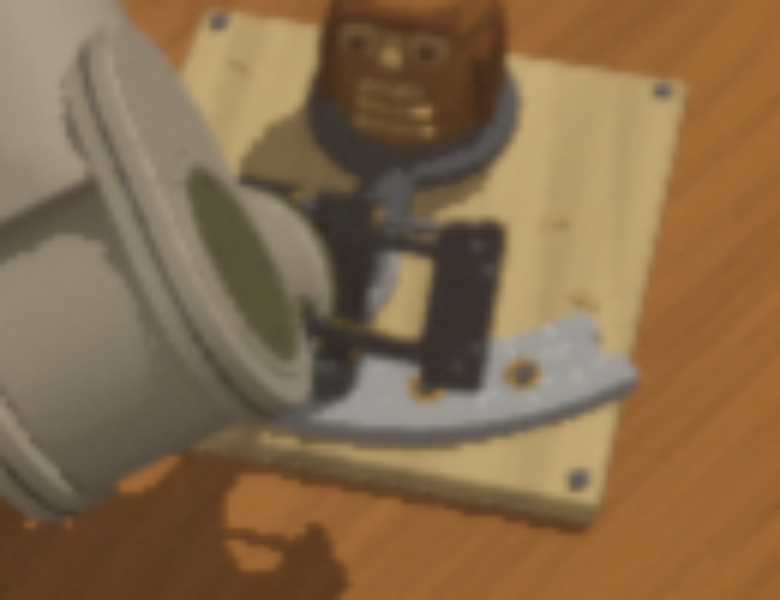

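The fingertips are inside the ring (side crop about (395,235)) with no contact force. I'll go 13 mm deeper, then shift along +x to bring them under the upper bar.

>>> send_rows([
  [0, 0, 0, 0.0004, 0.0006, 0.007, 1],
  [0, 0, 0, 0, 0, 0.007, 1],
  [0, 0, 0, 0, 0, 0, 1],
  [0, 0, 0, 0.003, 0, 0, 1],
  [0, 0, 0, 0.003, 0, 0, 1],
  [0, 0, 0, 0.001, 0, 0, 1],
  [0, 0, 0, 0, 0, 0, 1],
  [0, 0, 0, 0, 0, 0, 1],
  [0, 0, 0, 0, 0, 0, 1],
  [0, 0, 0, 0, 0, 0, 1],
])

```text
time: 7.65
ee_pos: [0.5611, -0.0267, 0.1047]
eef_rot: [0.463, 0.8, 0.192, -0.331]
ft_force: [0.2, -0.2, -0.0]
width: 0.0008
```

```bash
python3 - <<'E'
from h import *
rem(np.array([.5653,-.0343,.1024]))
E
```

```text
t 7.65 pos [ 0.5611 -0.0267  0.1047] q [ 0.23  0.72  0.05  1.39 -0.55  1.64  0.94] F [ 0.2 -0.2 -0. ] w 0.0008
shift tool [-0.0078 -0.0001 -0.0045] turn [ 0.1  0.  -0.1]
axes
 [[-0.352  0.867 -0.352]
 [ 0.613  0.498  0.613]
 [ 0.707 -0.    -0.707]]
```

>>> send_rows([
  [0, 0, 0, 0.0028, 0, -0.0028, 1],
  [0, 0, 0, 0.0028, 0, -0.0028, 1],
  [0, 0, 0, 0.0028, 0, -0.0028, 1],
  [0, 0, 0, 0.0028, 0, -0.0028, 1],
  [0, 0, 0, 0, 0, 0, 1],
  [0, 0, 0, 0, 0, 0, 1],
  [0, 0, 0, 0, 0, 0, 1],
  [0, 0, 0, 0, 0, 0, 1],
  [0, 0, 0, 0, 0, 0, 1],
  [0, 0, 0, 0, 0, 0, 1],
])

```text
time: 8.65
ee_pos: [0.5608, -0.0278, 0.1197]
eef_rot: [0.464, 0.799, 0.19, -0.331]
ft_force: [0.7, -0.3, -4.4]
width: 0.0006
```

```bash
python3 - <<'E'
from h import *
rem(np.array([.5653,-.0343,.1024]))
im,d=camera("side");cv2.imwrite("pics/s5.png",cv2.resize(im[170:270,210:340],None,fx=6,fy=6))
E
```

```text
t 8.65 pos [ 0.5608 -0.0278  0.1197] q [ 0.23  0.7   0.05  1.39 -0.55  1.66  0.92] F [ 0.7 -0.3 -4.4] w 0.0006
shift tool [-0.0178  0.0007  0.0067] turn [ 0.   0.1 -0.2]
axes
 [[-0.351  0.868 -0.352]
 [ 0.616  0.497  0.611]
 [ 0.706 -0.003 -0.709]]
```

View pics/s5.png

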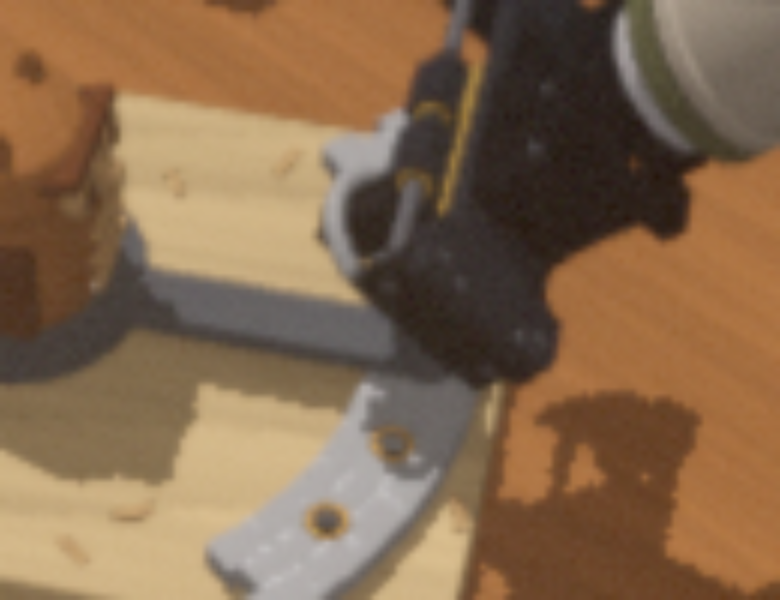

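The tool feels 4.4 N downward, so the ring is carried and the pin is up roughly 12 mm. I'll lift about 7 mm more.

>>> send_rows([
  [0, 0, 0, 0.0026, 0, -0.0026, 1],
  [0, 0, 0, 0.0026, 0, -0.0026, 1],
  [0, 0, 0, 0, 0, 0, 1],
  [0, 0, 0, 0, 0, 0, 1],
  [0, 0, 0, 0, 0, 0, 1],
  [0, 0, 0, 0, 0, 0, 1],
  [0, 0, 0, 0, 0, 0, 1],
  [0, 0, 0, 0, 0, 0, 1],
  [0, 0, 0, 0, 0, 0, 1],
  [0, 0, 0, 0, 0, 0, 1],
])

```text
time: 9.7
ee_pos: [0.5607, -0.028, 0.1273]
eef_rot: [0.464, 0.799, 0.19, -0.331]
ft_force: [1.5, -0.6, -6.9]
width: 0.0007
```

```bash
python3 - <<'E'
from h import *
rem(np.array([.5653,-.0343,.1024]))
im,d=camera("side");cv2.imwrite("pics/s6.png",cv2.resize(im[170:270,210:340],None,fx=6,fy=6))
im,d=camera("wrist");cv2.imwrite("pics/w6.png",im)
E
```

```text
t 9.7 pos [ 0.5607 -0.028   0.1273] q [ 0.23  0.7   0.05  1.38 -0.55  1.67  0.92] F [ 1.5 -0.6 -6.9] w 0.0007
shift tool [-0.0231  0.001   0.0122] turn [ 0.   0.1 -0.3]
axes
 [[-0.35   0.868 -0.353]
 [ 0.616  0.497  0.611]
 [ 0.706 -0.003 -0.709]]
```

View pics/s6.png

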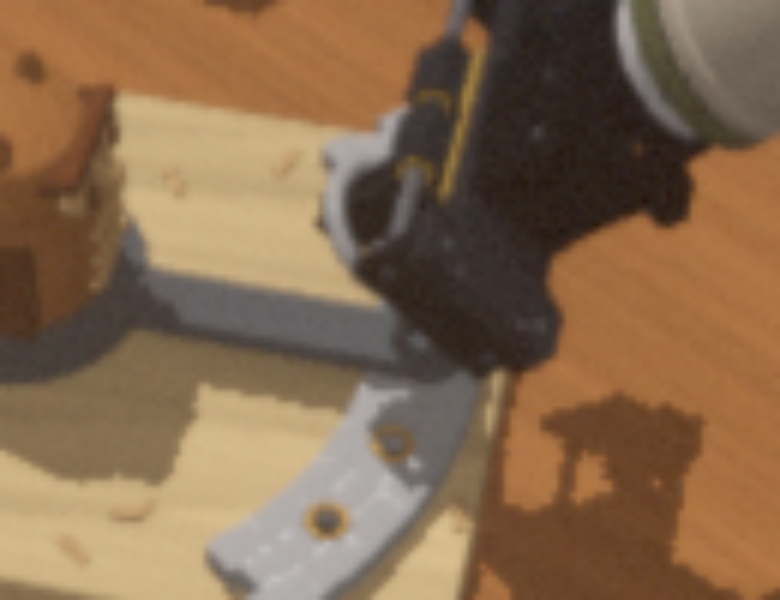

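View pics/w6.png

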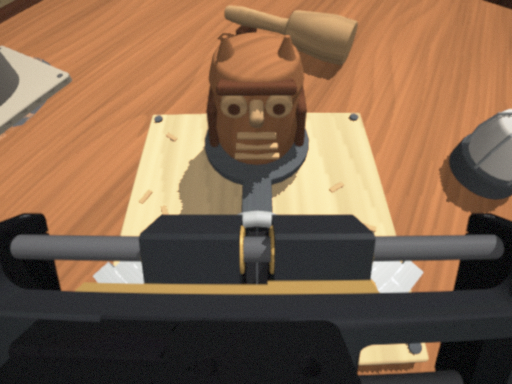

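The pin should be up about 20 mm, with 6.9 N felt. Next I'll swing on an arc about the pivot, +15° about world up, at 1.5° and 4.2 mm per row.

>>> send_rows([
  [1.06, 0, -1.06, 0, 0.0042, 0, 1],
  [1.06, 0, -1.06, 0, 0.0042, 0, 1],
  [1.06, 0, -1.06, 0, 0.0042, 0, 1],
  [1.06, 0, -1.06, 0, 0.0042, 0, 1],
  [1.06, 0, -1.06, 0, 0.0042, 0, 1],
  [1.06, 0, -1.06, 0, 0.0042, 0, 1],
  [1.06, 0, -1.06, 0, 0.0042, 0, 1],
  [0, 0, 0, 0, 0, 0, 1],
  [0, 0, 0, 0, 0, 0, 1],
  [0, 0, 0, 0, 0, 0, 1],
])

```text
time: 10.8
ee_pos: [0.5876, -0.0094, 0.1266]
eef_rot: [0.382, 0.842, 0.156, -0.348]
ft_force: [1.7, -1.4, -5.2]
width: 0.0008
```

```bash
cat >> h.py <<'E'
PIV=np.array([.482,.110,0])
def pol():
    s=read_state();v=s["ee_pos"]-PIV;print("TCP r",np.hypot(*v[:2]).round(4),"swing deg",(np.degrees(np.arctan2(v[1],v[0]))+60).round(2))
    return s
E
python3 - <<'E'
from h import *
Rz=Ro.from_euler('z',15,degrees=True)
pol()
rem(PIV+Rz.apply(np.array([.5607,-.028,.1273])-PIV),Rz*Rt)
im,d=camera("wrist");cv2.imwrite("pics/w7.png",im)
im,d=camera("side");cv2.imwrite("pics/s7.png",cv2.resize(im[170:270,210:340],None,fx=6,fy=6))
E
```

```text
TCP r 0.1594 swing deg 11.48
t 10.8 pos [ 0.5876 -0.0094  0.1266] q [ 0.17  0.8   0.02  1.21 -0.47  1.78  0.97] F [ 1.7 -1.4 -5.2] w 0.0008
shift tool [0.0011 0.0089 0.0001] turn [ 2.5  0.1 -2.7]
axes
 [[-0.466  0.751 -0.468]
 [ 0.534  0.66   0.528]
 [ 0.706 -0.003 -0.709]]
```

View pics/w7.png

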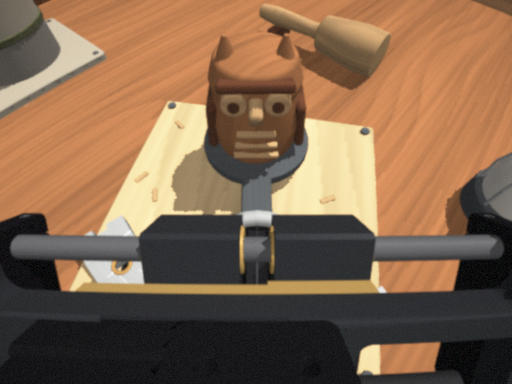

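View pics/s7.png

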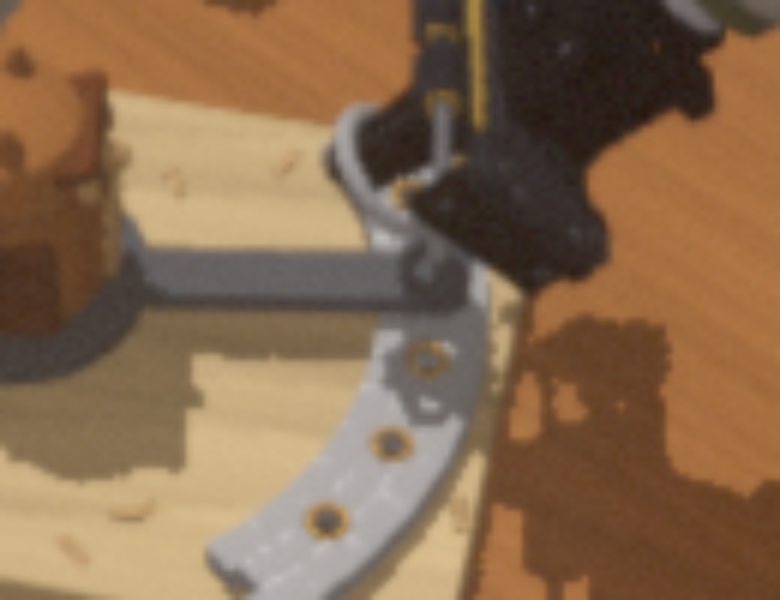

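```bash
python3 - <<'E'
from h import *
def a(u,v,z):
    P=plane("side",[[(u+.5)/6-.5+210,(v+.5)/6-.5+170]],z)[0];w=P-PIV;print(P.round(4),np.hypot(*w[:2]).round(4),(np.degrees(np.arctan2(w[1],w[0]))+60).round(2))
a(436,258,.063);a(436,280,.049);a(428,358,.034)
E
```

```text
[ 0.6061 -0.034   0.063 ] 0.1901 10.75
[ 0.6056 -0.0353  0.049 ] 0.1907 10.39
[ 0.5786 -0.0547  0.034 ] 0.191 0.4
```

The finger is at 11.5° and the arm measures about 10.3°, a lag of about 1°. I'll continue in the same way.

>>> send_rows([
  [1.0, 0, -1.1, 0.0003, 0.0038, 0, 1],
  [1.0, 0, -1.1, 0.0003, 0.0038, 0, 1],
  [1.0, 0, -1.1, 0.0003, 0.0038, 0, 1],
  [0, 0, 0, 0, 0, 0, 1],
  [0, 0, 0, 0, 0, 0, 1],
  [0, 0, 0, 0, 0, 0, 1],
  [0, 0, 0, 0, 0, 0, 1],
  [0, 0, 0, 0, 0, 0, 1],
  [0, 0, 0, 0, 0, 0, 1],
  [0, 0, 0, 0, 0, 0, 1],
])

```text
time: 11.9
ee_pos: [0.5963, -0.0014, 0.1276]
eef_rot: [0.346, 0.857, 0.143, -0.353]
ft_force: [2.4, -2.0, -5.6]
width: 0.0008
```

```bash
python3 - <<'E'
from h import *
Rz=Ro.from_euler('z',15,degrees=True)
pol()
rem(PIV+Rz.apply(np.array([.5607,-.028,.1273])-PIV),Rz*Rt)
im,d=camera("wrist");cv2.imwrite("pics/w8.png",im)
im,d=camera("side");cv2.imwrite("pics/s8.png",cv2.resize(im[160:260,210:340],None,fx=6,fy=6))
im,d=camera("scene");cv2.imwrite("pics/c8.png",cv2.resize(im[150:250,190:320],None,fx=6,fy=6))
E
```

```text
TCP r 0.1596 swing deg 15.73
t 11.9 pos [ 0.5963 -0.0014  0.1276] q [ 0.15  0.83  0.01  1.14 -0.44  1.82  1.  ] F [ 2.4 -2.  -5.6] w 0.0008
shift tool [ 0.0004 -0.0029  0.0008] turn [-0.7  0.2  0.8]
axes
 [[-0.511  0.694 -0.507]
 [ 0.492  0.72   0.489]
 [ 0.705  0.001 -0.709]]
```

View pics/s8.png

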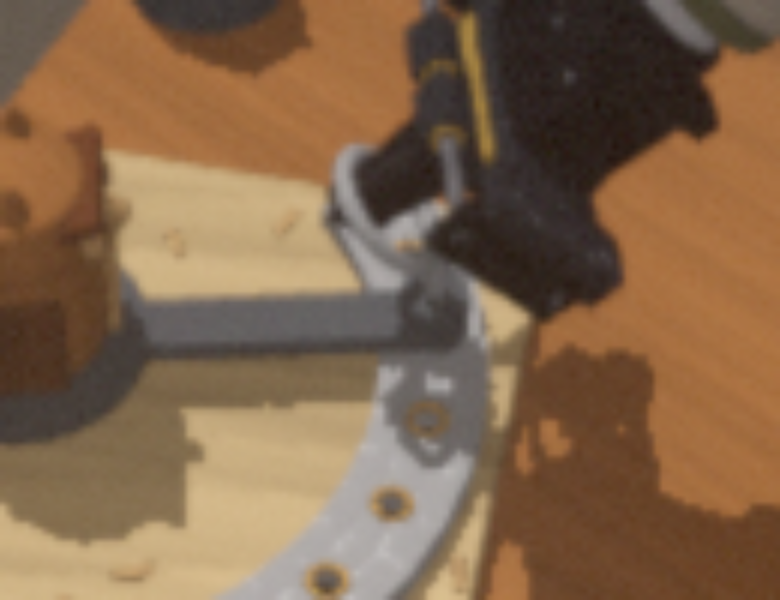

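View pics/c8.png

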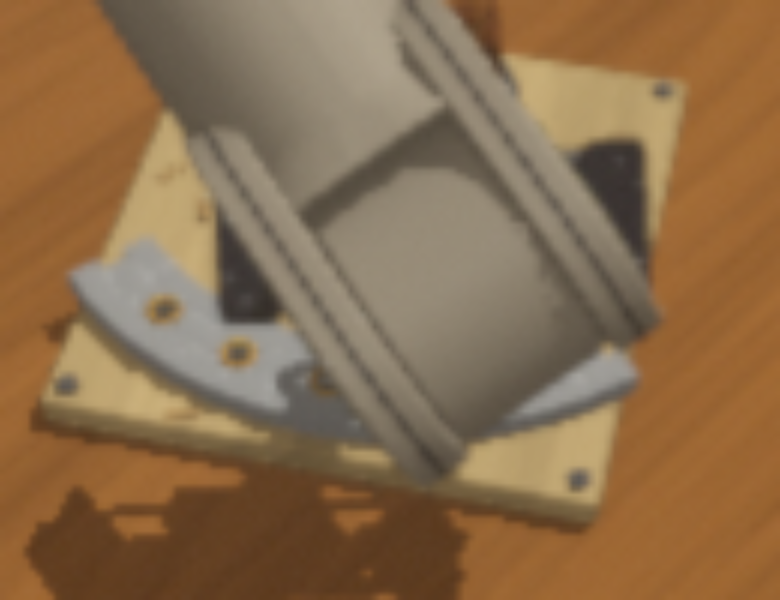

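View pics/w8.png

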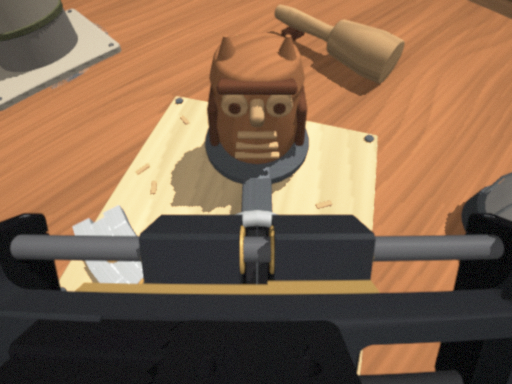

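```bash
cat >> h.py <<'E'
def barang(cams=("side","wrist"),r0=.055,r1=.17):
    for n in cams:
        p=camera_params(n);im,d=camera(n);T=p["world_from_camera"]
        vv,uu=np.nonzero(d>0);z=d[vv,uu]
        q=cv2.undistortPoints(np.c_[uu,vv].astype(float).reshape(-1,1,2),p["camera_matrix"],p["dist"])[:,0]
        W=(np.c_[q,np.ones(len(q))]*z[:,None])@T[:3,:3].T+T[:3,3]
        w=W-PIV;r=np.hypot(w[:,0],w[:,1]);a=np.degrees(np.arctan2(w[:,1],w[:,0]))+60
        c=im[vv,uu].astype(int);grey=(c.max(1)-c.min(1))<30
        m=(W[:,2]>.043)&(W[:,2]<.056)&(r>r0)&(r<r1)&(abs(a)<40)&grey
        if m.sum()<20: print(n,"few",m.sum());continue
        P=W[m,:2]
        e=np.array([cv2.fitLine(P.astype(np.float32),cv2.DIST_HUBER,0,.001,.001)]).ravel()
        cen=np.median(r[m]*np.radians(a[m]));
        print(n,m.sum(),"line deg",((np.degrees(np.arctan2(e[1],e[0]))+60+90)%180-90).round(2),"mean az",a[m].mean().round(2),"r",r[m].mean().round(3),"z",W[m,2].mean().round(4))
E
python3 -c "
from h import *
barang()"
```

```text
side 399 line deg 21.98 mean az 11.56 r 0.109 z 0.0481
wrist 1315 line deg 64.41 mean az 9.92 r 0.072 z 0.048
```

```bash
python3 - <<'E'
from h import *
for n in ("side","wrist"):
    p=camera_params(n);im,d=camera(n);T=p["world_from_camera"]
    vv,uu=np.nonzero(d>0);z=d[vv,uu]
    q=cv2.undistortPoints(np.c_[uu,vv].astype(float).reshape(-1,1,2),p["camera_matrix"],p["dist"])[:,0]
    W=(np.c_[q,np.ones(len(q))]*z[:,None])@T[:3,:3].T+T[:3,3]
    w=W-PIV
    for A in (15,):
        h=np.radians(-60+A);l=w[:,0]*np.cos(h)+w[:,1]*np.sin(h);t=-w[:,0]*np.sin(h)+w[:,1]*np.cos(h)
        for r in np.arange(.07,.17,.01):
            m=(W[:,2]>.044)&(W[:,2]<.055)&(abs(l-r)<.005)&(abs(t)<.05)
            if m.sum()>8: print(n,r.round(3),m.sum(),np.percentile(t[m],[2,50,98]).round(4),W[m,2].mean().round(4))
E
```

```text
side 0.07 29 [-0.014  -0.0007  0.0154] 0.0484
side 0.08 37 [-0.0153 -0.0013  0.0161] 0.0485
side 0.09 36 [-0.015   0.      0.0147] 0.0483
side 0.1 27 [-0.0136 -0.0007  0.0141] 0.0486
side 0.11 35 [-0.014  -0.0006  0.0156] 0.0483
side 0.12 33 [-0.0145 -0.002   0.0138] 0.0486
side 0.13 29 [-0.0145  0.0013  0.0149] 0.0484
side 0.14 39 [-0.014   0.0014  0.0171] 0.0483
side 0.15 33 [-0.0138  0.0007  0.0164] 0.0483
side 0.16 31 [-0.0137  0.0034  0.0165] 0.0482
wrist 0.07 248 [-0.0143  0.0007  0.0149] 0.0482
wrist 0.08 259 [-0.0137  0.0009  0.0148] 0.0482
wrist 0.09 266 [-0.0142  0.0001  0.0147] 0.0482
```

The bar's midline sits within 1 mm of the 15° line, so the arm is over the hole. I'll lower straight down.

>>> send_rows([
  [0, 0, 0, -0.0028, 0, 0.0028, 1],
  [0, 0, 0, -0.0028, 0, 0.0028, 1],
  [0, 0, 0, -0.0028, 0, 0.0028, 1],
  [0, 0, 0, -0.0028, 0, 0.0028, 1],
  [0, 0, 0, -0.0028, 0, 0.0028, 1],
  [0, 0, 0, 0, 0, 0, 1],
  [0, 0, 0, 0, 0, 0, 1],
  [0, 0, 0, 0, 0, 0, 1],
  [0, 0, 0, 0, 0, 0, 1],
  [0, 0, 0, 0, 0, 0, 1],
])

```text
time: 13.25
ee_pos: [0.5958, 0.0003, 0.1081]
eef_rot: [0.344, 0.857, 0.144, -0.355]
ft_force: [-0.6, -0.0, -0.9]
width: 0.0003
```

```bash
python3 - <<'E'
from h import *
Rz=Ro.from_euler('z',15,degrees=True)
pol()
C=PIV+Rz.apply(np.array([.5653,-.0343,.1024])-PIV);print(C)
rem(C,Rz*Rt)
im,d=camera("side");cv2.imwrite("pics/s9.png",cv2.resize(im[160:260,210:340],None,fx=6,fy=6))
E
```

```text
TCP r 0.158 swing deg 16.06
[ 0.59980921 -0.00782347  0.1024    ]
t 13.25 pos [5.958e-01 3.000e-04 1.081e-01] q [ 0.15  0.86  0.01  1.15 -0.44  1.8   1.01] F [-0.6 -0.  -0.9] w 0.0003
shift tool [-0.0101 -0.0031 -0.002 ] turn [-0.7 -0.   1. ]
axes
 [[-0.511  0.692 -0.509]
 [ 0.488  0.722  0.491]
 [ 0.708  0.003 -0.707]]
```

View pics/s9.png

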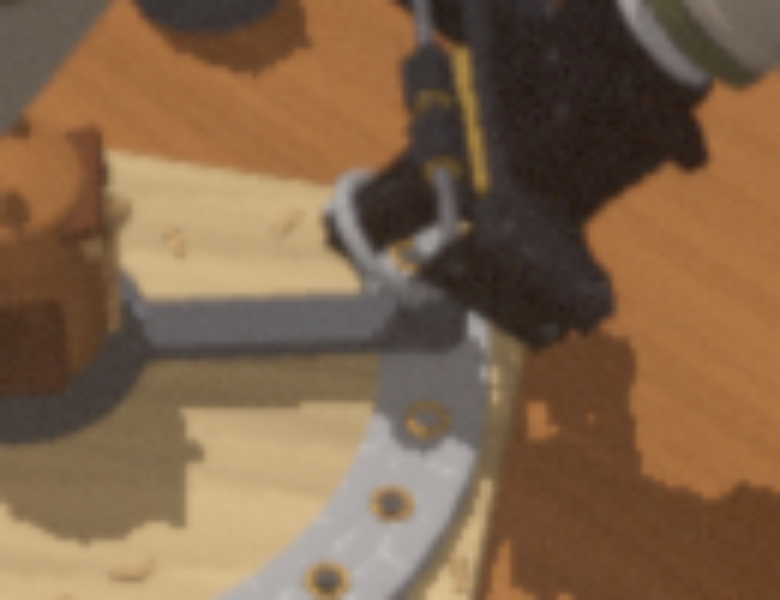

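The force is gone. I'll centre the finger in the ring and check the ring's height.

>>> send_rows([
  [0, 0, 0, -0.003, -0.001, 0, 1],
  [0, 0, 0, -0.003, -0.001, 0, 1],
  [0, 0, 0, -0.001, -0.001, 0, 1],
  [0, 0, 0, 0, 0, 0, 1],
  [0, 0, 0, 0, 0, 0, 1],
  [0, 0, 0, 0, 0, 0, 1],
  [0, 0, 0, 0, 0, 0, 1],
  [0, 0, 0, 0, 0, 0, 1],
  [0, 0, 0, 0, 0, 0, 1],
  [0, 0, 0, 0, 0, 0, 1],
])

```text
time: 14.3
ee_pos: [0.5976, -0.0056, 0.1031]
eef_rot: [0.344, 0.857, 0.144, -0.355]
ft_force: [-0.1, 0.2, -1.3]
width: 0.0006
```

```bash
python3 - <<'E'
from h import *
Rz=Ro.from_euler('z',15,degrees=True)
C=np.array([.5998,-.0078,.1024])
rem(C,Rz*Rt)
p=camera_params("side");im,d=camera("side");cv2.imwrite("pics/s10.png",cv2.resize(im[160:260,210:340],None,fx=6,fy=6))
T=p["world_from_camera"]
vv,uu=np.nonzero(d>0);z=d[vv,uu]
q=cv2.undistortPoints(np.c_[uu,vv].astype(float).reshape(-1,1,2),p["camera_matrix"],p["dist"])[:,0]
W=(np.c_[q,np.ones(len(q))]*z[:,None])@T[:3,:3].T+T[:3,3]
c=im[vv,uu].astype(int)
m=(np.linalg.norm(W-C,axis=1)<.05)&(W[:,2]>.07)&((c.max(1)-c.min(1))<25)&(c.mean(1)>95)
print(m.sum(),W[m].min(0),W[m].max(0))
E
```

```text
t 14.3 pos [ 0.5976 -0.0056  0.1031] q [ 0.15  0.87  0.01  1.14 -0.43  1.8   1.02] F [-0.1  0.2 -1.3] w 0.0006
shift tool [-0.0027 -0.0001 -0.0017] turn [-0.7 -0.   1. ]
axes
 [[-0.512  0.692 -0.509]
 [ 0.487  0.722  0.491]
 [ 0.708  0.003 -0.707]]
118 [ 0.5710616  -0.03561073  0.07369996] [0.62644073 0.01720277 0.12757989]
```

View pics/s10.png

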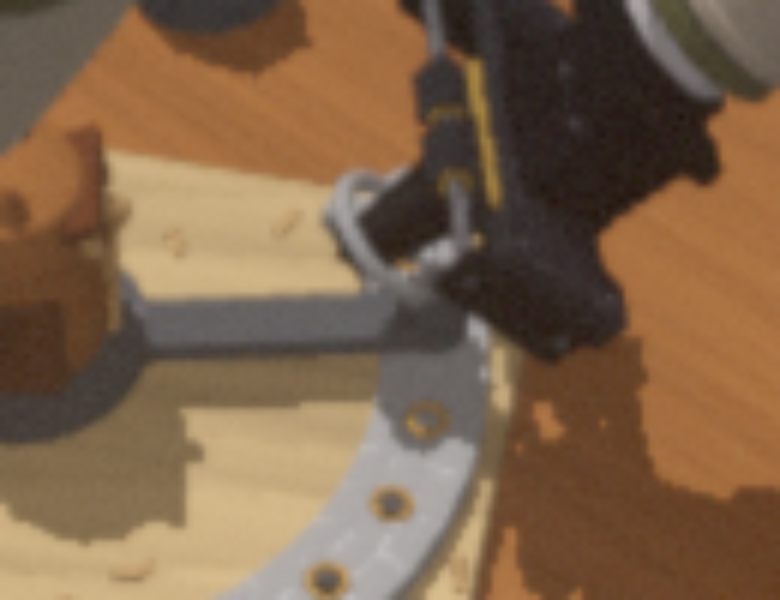

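Top of ring is at z 0.1276, against 0.1267 at the start with the pin down, and the ring stayed put when the finger moved. That means the pin is home. I'll retract along the finger axis.

>>> send_rows([
  [0, 0, 0, -0.002, 0, 0, 1],
  [0, 0, 0, 0, 0, -0.008, 1],
  [0, 0, 0, 0, 0, -0.008, 1],
  [0, 0, 0, 0, 0, -0.01, 1],
  [0, 0, 0, 0, 0, -0.01, 1],
  [0, 0, 0, 0, 0, -0.02, 1],
  [0, 0, 0, 0, 0, -0.025, 1],
  [0, 0, 0, 0, 0, -0.025, 1],
  [0, 0, 0, 0, 0, -0.025, 1],
  [0, 0, 0, 0, 0, 0, 1],
])

```text
time: 15.35
ee_pos: [0.6567, -0.0656, 0.1834]
eef_rot: [0.344, 0.857, 0.141, -0.357]
ft_force: [-0.2, 0.7, -0.4]
width: 0.0006
```

```bash
python3 - <<'E'
from h import *
np.set_printoptions(precision=4,suppress=True)
Rz=Ro.from_euler('z',15,degrees=True)
C=np.array([.5998,-.0078,.1024])
rem(C,Rz*Rt)
p=camera_params("wrist");im,d=camera("wrist");cv2.imwrite("pics/w11.png",im)
T=p["world_from_camera"]
vv,uu=np.nonzero(d>0);z=d[vv,uu]
q=cv2.undistortPoints(np.c_[uu,vv].astype(float).reshape(-1,1,2),p["camera_matrix"],p["dist"])[:,0]
W=(np.c_[q,np.ones(len(q))]*z[:,None])@T[:3,:3].T+T[:3,3]
m=(W[:,2]>.078)&(W[:,2]<.15)&(np.hypot(*(W[:,:2]-C[:2]).T)<.05)
B=Rz.as_matrix()@np.c_[g,y,f]
A=W[m]@B
c=np.linalg.lstsq(np.c_[2*A[:,:2],np.ones(len(A))],(A[:,:2]**2).sum(1),rcond=None)[0]
cc=B@[c[0],c[1],np.median(A[:,2])+.003];w=cc-PIV
print(m.sum(),"ring",cc,"max z",W[m,2].max(),"az",np.degrees(np.arctan2(w[1],w[0]))+60,np.hypot(*w[:2]))
im,d=camera("side");cv2.imwrite("pics/s11.png",im)
E
```

```text
t 15.35 pos [ 0.6567 -0.0656  0.1834] q [ 0.3   1.   -0.23  0.74 -0.28  2.06  0.87] F [-0.2  0.7 -0.4] w 0.0006
shift tool [-0.0002  0.0028  0.1146] turn [-1.1 -0.1  0.8]
axes
 [[-0.508  0.691 -0.515]
 [ 0.489  0.723  0.487]
 [ 0.709 -0.004 -0.705]]
1160 ring [ 0.6002 -0.0063  0.103 ] max z 0.12676294519204315 az 15.465241876813494 0.16584900575288403
```

View pics/w11.png

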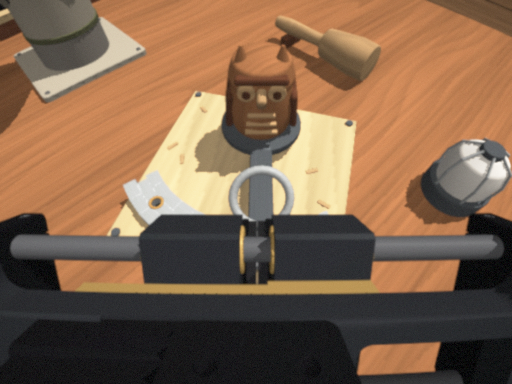

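View pics/s11.png

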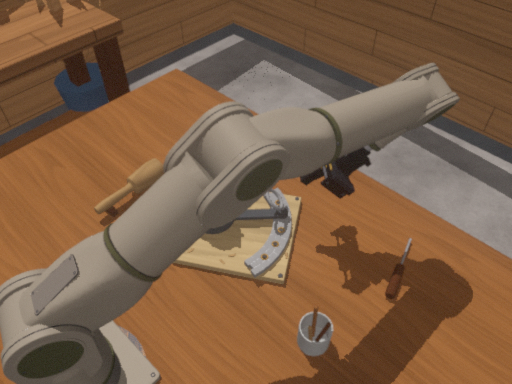

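The pin is home: ring centre z is 0.103 (0.1024 before) at about 15°, and the finger is clear. Joint 6 is at its limit, so I'll tilt back to relax it and rest further off.

>>> send_rows([
  [0, -5, 0, 0, 0, 0, 1],
  [0, -5, 0, 0, 0, 0, 1],
  [0, -5, 0, 0, 0, 0, 1],
  [0, -5, 0, 0, 0, 0, 1],
  [0, 0, 0, 0, 0, -0.02, 1],
  [0, 0, 0, 0, 0, -0.02, 1],
  [0, 0, 0, 0, 0, -0.02, 1],
  [0, 0, 0, 0, 0, 0, 1],
  [0, 0, 0, 0, 0, 0, 1],
  [0, 0, 0, 0, 0, 0, 1],
])

```text
time: 16.45
ee_pos: [0.6682, -0.0841, 0.2328]
eef_rot: [0.365, 0.905, 0.075, -0.204]
ft_force: [-0.2, 0.5, -0.4]
width: 0.0004
```

```bash
python3 - <<'E'
from h import *
rem([.6,0,.1])
for n in("side","scene"):
    im,d=camera(n);cv2.imwrite(f"pics/{n}12.png",im)
    a=cv2.imread(f"pics/{n}0.png");
s=read_state();print(abs(s["joint_vel"]).max())
E
```

```text
t 16.45 pos [ 0.6682 -0.0841  0.2328] q [ 0.26  0.76 -0.17  0.92 -0.14  1.83  0.9 ] F [-0.2  0.5 -0.4] w 0.0004
shift tool [0.041  0.0154 0.1656] turn [-10.   19.9  12.9]
axes
 [[-0.65   0.692 -0.315]
 [ 0.63   0.722  0.285]
 [ 0.424 -0.013 -0.905]]
0.007347443454460258
```

View pics/side12.png

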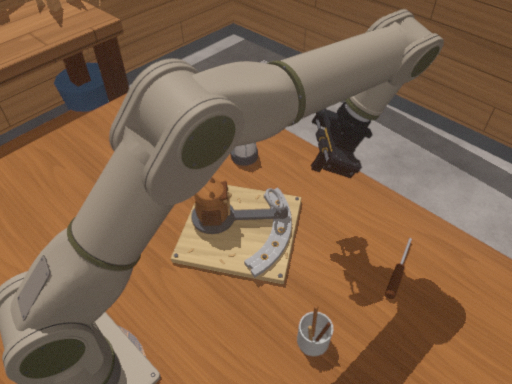

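View pics/scene12.png

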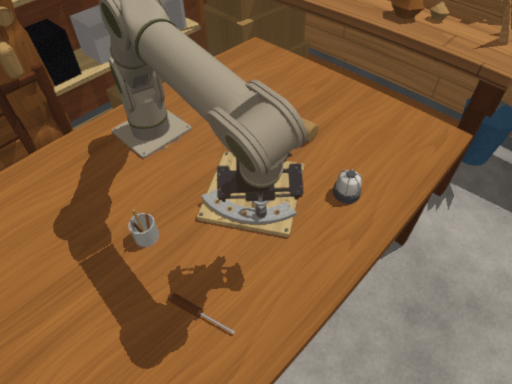

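The side view shows the arm one hole over towards the lantern. The tin at (315,333) and gouge at (400,270) are unmoved, and the robot is still and clear. I'll hand in.

```bash
python3 -c "
from bench import *
print(close_job())"
```

```text
the job is handed in; nothing more can be done
None
```

I lifted the pin by its ring, swung the arm one hole to the far side, where the lantern stands (swing_arm about -0.262), and let the pin drop home there. I handed the job in at about 16.5 s of the 51 s limit; it gave no verdict. The closed fingertips worked from inside the ring only, so they never touched its outside.

**Last checks**
- **Pin:** the ring's centre is 103.0 mm above the bench, against 102.4 mm at the start. The top of the ring is unchanged at 126.7 mm, so the pin is down.
- **Arm angle:** the ring measured 15.5° from the middle hole and the bar about 15°. The half-degree difference is within the camera error.
- **Robot:** it stands still and clear, with under 1 N on the wrist.
- **Loose things:** the tin and gouge look unmoved in the last pictures. In those the robot partly hides the mallet, but it was last seen lying in place just after the fingers left the ring.
- **Owl and lantern:** no contact with either showed in the pictures or the wrist force.

**Where the checks were weaker**
- **Pin lift:** I did not measure the lift directly. I judged it at about 20 mm from how far the finger rose and the 5–7 N on the wrist.
- **Joint limit:** joint 6 was at its range limit (2.06 rad) at the end of the retreat, so I tilted the tool back to 1.83 rad before handing in.

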